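Stickering sawn blanks for drying

TASK

Sticker up the three sawn blanks to dry on the drying base: lay the dark walnut blank on the left and the red-brown cherry blank on the right (left and right as seen from the robot), each square across both bearers, with its outer long edge in line with the bearers' ends and the same overhang at both ends. Then lay one loose sticker across the two blanks directly above each bearer, centred over it, and last the pale maple blank on top of the two stickers, square across them, midway between the two blanks below and level with their ends. Leave the tape measure, the sanding block and the hammer where they lie.

Things in the scene. Friction and masses are not known exactly. Their poses are not given: they have to be found in the camera images.
- drying_base: drying base, fixed: grey board 170 x 170 x 12 (mm) with two pale bearers on it, each 20 wide, 20 high, 150 long, along y, centred at x = -45 and +45; their tops are 32 above the bench, their ends at y = -75 and +75 (so a lower blank's centre is at y = -50 or +50). Origin: centre of the underside; x points away from the robot (turned up to 20 degrees), y to its left, z up
- walnut_mid (a point): walnut blank, dark chocolate brown, its two ends coated green: a sawn wooden bar 150 long x 50 wide x 22 thick (mm), about 0.11 kg, lying flat. The point is its centre, half-way up; x runs along its length, y across its width, z up
- cherry_mid (a point): cherry blank, red-brown, its two ends coated green: a sawn wooden bar 150 long x 50 wide x 22 thick (mm), about 0.11 kg, lying flat. The point is its centre, half-way up; x runs along its length, y across its width, z up
- maple_mid (a point): maple blank, pale cream, its two ends coated green: a sawn wooden bar 150 long x 50 wide x 22 thick (mm), about 0.11 kg, lying flat. The point is its centre, half-way up; x runs along its length, y across its width, z up
- sticker_pine_mid (a point): loose sticker, pale yellow pine: a square wooden stick 150 long x 20 x 20 (mm), about 0.04 kg, lying on the bench. The point is its centre, half-way up; x runs along its length. The two stickers are interchangeable: either may go over either bearer
- sticker_oak_mid (a point): loose sticker, grey-brown oak: a square wooden stick 150 long x 20 x 20 (mm), about 0.04 kg, lying on the bench. The point is its centre, half-way up; x runs along its length. The two stickers are interchangeable: either may go over either bearer
- tape_measure: bystander: yellow tape measure lying flat, 68 x 64 x 34 high (mm), somewhere in the rows of blanks and stickers; origin at the centre of its underside
- sanding_block: bystander: cork sanding block with red abrasive below, 110 x 60 x 34 high (mm), beyond the drying base; origin at the centre of its underside
- hammer: bystander: hammer lying on the bench at the far right, about 270 mm long, handle towards the robot; its x axis runs along the handle
There are look-alikes about, which are no part of the job. Leave any blue look-alike of the part that bears sticker_oak_mid alone.

How it is judged:
On the way, in this order (a step that is already met when the one before it is completed fails the run):
1. the walnut blank on the left and the cherry blank on the right lie across both bearers (x of walnut_mid in the frame of drying_base between -0.013 and 0.013 m and y of walnut_mid in the frame of drying_base between 0.037 and 0.063 m and z of walnut_mid in the frame of drying_base between 0.038 and 0.048 m and angle between the x axis of each of walnut_mid, cherry_mid and the x axis of drying_base, either way round below 0.16 rad and x of cherry_mid in the frame of drying_base between -0.013 and 0.013 m and y of cherry_mid in the frame of drying_base between -0.063 and -0.037 m and z of cherry_mid in the frame of drying_base between 0.038 and 0.048 m), for 0.2 s.
2. a sticker lies across the two blanks above each bearer (all of step 1 and ((x of sticker_pine_mid in the frame of drying_base between -0.056 and -0.034 m and y of sticker_pine_mid in the frame of drying_base between -0.015 and 0.015 m and z of sticker_pine_mid in the frame of drying_base between 0.059 and 0.069 m and angle between the x axis of each of sticker_pine_mid, sticker_oak_mid and the y axis of drying_base, either way round below 0.16 rad and x of sticker_oak_mid in the frame of drying_base between 0.034 and 0.056 m and y of sticker_oak_mid in the frame of drying_base between -0.015 and 0.015 m and z of sticker_oak_mid in the frame of drying_base between 0.059 and 0.069 m) or (x of sticker_oak_mid in the frame of drying_base between -0.056 and -0.034 m and y of sticker_oak_mid in the frame of drying_base between -0.015 and 0.015 m and z of sticker_oak_mid in the frame of drying_base between 0.059 and 0.069 m and angle between the x axis of each of sticker_oak_mid, sticker_pine_mid and the y axis of drying_base, either way round below 0.16 rad and x of sticker_pine_mid in the frame of drying_base between 0.034 and 0.056 m and y of sticker_pine_mid in the frame of drying_base between -0.015 and 0.015 m and z of sticker_pine_mid in the frame of drying_base between 0.059 and 0.069 m))), for 0.2 s.
At the end, for the whole second after the job is handed in: All released, at rest, each flat in its layer (5 mm): walnut left, cherry right, 50 mm either side of the base's middle, and maple on top over the middle, within 13 mm; a sticker over each bearer within 11 mm across, 15 mm lengthwise; all square within 9 degrees; bystanders moved under 25 mm (all of step 2 and x of maple_mid in the frame of drying_base between -0.013 and 0.013 m and y of maple_mid in the frame of drying_base between -0.013 and 0.013 m and z of maple_mid in the frame of drying_base between 0.08 and 0.09 m and angle between the x axis of maple_mid and the x axis of drying_base, either way round below 0.16 rad and linear speed of each of walnut, cherry, maple, sticker_pine, sticker_oak below 0.02 m/s); the robot touches nothing.
It fails at once if the tape measure, the sanding block or the hammer is moved more than 25 mm (distance of any of tape_measure, sanding_block, hammer from where it was at the start of the episode above 0.025 m).
It also fails if it takes over 112 s, if anything falls off the work surface, if the arm or the gripper's body presses on something with over 40 N, if the wrist force passes 120 N, or if a joint passes its speed limit or range.

ROBOT

A 6-joint arm with a two-finger parallel gripper is mounted at the origin on the work surface. World frame = base frame: x ahead of the robot, y to its left, z up, the work surface at z = 0. Lengths are in m, angles in rad, forces in N, time in s.
With the tool pointing down it reaches from about 0.375 to 0.9 m from the base axis. Payload 3.1 kg.
Tool frame: the origin (TCP) lies at the very end of the fingers, on their centre line; the grasp point (between the pads) lies 19 mm behind it (manip.grasp_offset is the distance from the TCP to the grasp point, in m); y points along the fingers, z is the direction in which the jaws open and shut, and the axes are right-handed (so a half turn about y gives the same grasp; the last joint's range is limited). The gripper opens to 85 mm and grips with 20 to 120 N. Pads are 22 mm wide; open, the fingers measure 114 mm over their backs; the gripper's body (76 mm by 85 mm) begins 54 mm behind the grasp point. The pads swing forward as they close: fully open they stand 13 mm farther back than shut.
Start: joints at [-1.514, 0.527, 1.433, -0, 1.181, -0.178], TCP at [0.145, -0.608, 0.231] pointing down, gripper open.
Joint ranges: [-3.08, 3.08], [-0.75, 2.2], [0.22, 2.44], [-1.43, 4.57], [0, 2.65], [-2.85, 2.85]. Speed limits (rad/s): [2.79, 2.79, 3.14, 3.14, 3.14, 3.14].

INTERFACE

Orientations are given as a unit quaternion [x, y, z, w].
In Python, from station import manip gives the robot as it stands.
- The arm moves only by the tool apply_moves, never from a script. Its argument "motion" is a list of rows, each a list of 5 numbers: the finger opening in mm, from 0 to 85.4, then the shift along the tool's x, y, z in units of 30 mm (1.0 is 30 mm), then the turn about the tool's y in units of 10 degrees (1.0 is 10 degrees). In form: [[fingers, x, y, z, twist], ...]. A call has 1 to 12 rows; each row is the pose to reach, as a shift and turn from the pose commanded when the call began, along the tool's axes at that moment; what a row does not reach only later rows make up. A row lasts 1/8 s, in which the tool goes at most 62.5 mm and 10.7 degrees, less where a joint would pass 70% of its speed; a pose out of reach is approached as far as the arm can. A call with a gripper value outside its range is refused whole. The fingers move at their own pace and stop on an object; "squeeze" is the grip in N (left out, the last holds). Time passes only in rows, so rows that repeat a pose let the fingers close. It gives the time, the measured TCP pose, the force and the opening at its end, in the units of the state.
- manip.sense(): the state, without advancing time (a new reading comes with each control period).
- manip.snapshot(name): name is "scene" or "top"; returns the picture (384x512x3 uint8, red, green, blue); there is no depth.
- manip.get_calibration(name): a dict with "intrinsics" (3x3 intrinsics, pixels), "extrinsics" (4x4, takes a point from camera to world coordinates). Camera axes: x right, y up, looking along -z (the intrinsics and any distortion apply to the point x, -y, -z); pixel columns grow to the right and rows downward; lengths in m; the calibration is good to about 2 mm. A picture is of the moment at which its call begins. get_calibration takes no time and is no camera call.
- manip.sign_off(): hands the job in, once; it reports no verdict.
The state is a dict: "t": time; "q": joint angles; "qd": joint speeds; "tau": joint torques, N m; "tcp_pos": TCP position; "tool_rot": TCP orientation; "force": force on the tool from outside, world axes, zero at the start; "ft_torque": the same for the moment, N m; "finger_gap": opening from 0.0 (shut) to 1.0 (fully open).
Only numpy, scipy, OpenCV 4.12 (cv2) and the standard library are available. Lean on these libraries where they do the work, as an engineer would, in place of code of your own. Each camera call takes 0.05 s, during which the arm holds its last target.

## Working session

There is one attempt and no reset: what is moved stays moved. The work goes in short steps, Python scripts to look and compute and a tool call to move; the robot and the scene stay as the last step left them, time stands still between calls to the robot, and variables do not carry over. Pictures are saved under pics/ and viewed, and the job is handed in when it is done.

Besides the shell and the picture viewer there is one more tool, called after "Request:" by a JSON object that holds its "name" and its "arguments", one argument or row to a line. apply_moves: Moves the arm, as the interface text tells. Its arguments: {"type":"object","properties":{"motion":{"type":"array"},"squeeze":{"type":"number"}},"required":["motion"]}

```bash
ls; mkdir -p pics
python3 - <<'E'
from station import manip
import cv2
for n in("scene","top"):
    im=manip.snapshot(n); cv2.imwrite(f"pics/{n}0.png",im[:,:,::-1])
    c=manip.get_calibration(n); print(n,c)
s=manip.sense(); print(s)
E
```

```text
pics
scene {'intrinsics': array([[381.53408858,   0.        , 257.17097314],
       [  0.        , 381.53408858, 190.78132614],
       [  0.        ,   0.        ,   1.        ]]), 'extrinsics': array([[-0.86392237, -0.28692061,  0.41390181,  1.02076917],
       [ 0.50354635, -0.47758466,  0.71996803,  0.70157953],
       [-0.00890051,  0.83041523,  0.55707389,  0.70577065],
       [ 0.        ,  0.        ,  0.        ,  1.        ]])}
top {'intrinsics': array([[492.73874374,   0.        , 259.24438062],
       [  0.        , 492.73874374, 188.90397542],
       [  0.        ,   0.        ,   1.        ]]), 'extrinsics': array([[-0.02618621,  0.99791628, -0.05896935,  0.43996199],
       [-0.99962015, -0.0266467 , -0.0070362 , -0.16726477],
       [-0.00859287,  0.0587627 ,  0.998235  ,  1.46460189],
       [ 0.        ,  0.        ,  0.        ,  1.        ]])}
{'t': 0.1, 'q': array([-1.51447617e+00,  5.28384495e-01,  1.43376570e+00, -9.73393087e-06,
        1.18140675e+00, -1.78483130e-01]), 'qd': array([ 0.00069607, -0.00165022, -0.0030358 ,  0.00091974,  0.00053841,
       -0.00057644]), 'tau': array([-2.14757756e-04, -4.43304598e+01, -1.78586805e+01, -1.36692361e-04,
        3.88430228e-03,  2.01822439e-05]), 'tcp_pos': array([ 0.1454069 , -0.60719114,  0.23042723]), 'tool_rot': array([-0.08278697,  0.70293219, -0.70154542,  0.08286541]), 'force': array([-0.52153246, -0.72929668,  0.3650824 ]), 'ft_torque': array([ 0.02467531,  0.01121851, -0.03743048]), 'finger_gap': 1.0053189031456113}
```

View pics/top0.png

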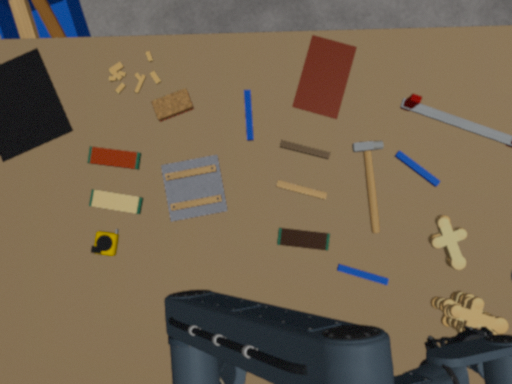

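View pics/scene0.png

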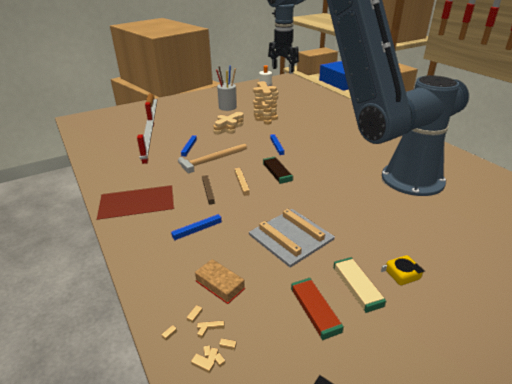

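```bash
cat > h.py <<'E'
import numpy as np, cv2
from station import manip
from scipy.spatial.transform import Rotation as R
def ray(n,uv,z):
    c=manip.get_calibration(n);K=c["intrinsics"];E=c["extrinsics"]
    d=np.linalg.inv(K)@np.array([uv[0],uv[1],1.]); d=E[:3,:3]@np.array([d[0],-d[1],-d[2]]);o=E[:3,3]
    return o+d*(z-o[2])/d[2]
def proj(n,p):
    c=manip.get_calibration(n);K=c["intrinsics"];E=c["extrinsics"]
    q=E[:3,:3].T@(np.array(p)-E[:3,3]); v=K@np.array([q[0],-q[1],-q[2]]); return v[:2]/v[2]
def rect(n,mask,z):
    """largest blob -> world min area rect on plane z: centre, long, short, angle of long axis"""
    cs,_=cv2.findContours(mask.astype(np.uint8),cv2.RETR_EXTERNAL,cv2.CHAIN_APPROX_NONE)
    c=max(cs,key=cv2.contourArea)[:,0,:]
    w=np.array([ray(n,p,z)[:2] for p in c])*1000
    (cx,cy),(a,b),_=cv2.minAreaRect(w.astype(np.float32))
    bx=cv2.boxPoints(cv2.minAreaRect(w.astype(np.float32)))
    e=[bx[1]-bx[0],bx[2]-bx[1]]; e=max(e,key=np.linalg.norm)
    ang=np.degrees(np.arctan2(e[1],e[0]))
    # moments centre/axis from filled blob
    m=np.zeros(mask.shape,np.uint8);cv2.drawContours(m,[c[:,None]],-1,1,-1)
    ys,xs=np.nonzero(m); W=np.array([ray(n,p,z)[:2] for p in zip(xs,ys)])*1000
    mu=W.mean(0);ev,V=np.linalg.eigh(np.cov((W-mu).T)); v=V[:,1]
    return dict(c=(round(cx,1),round(cy,1)),mom=mu.round(1),LS=(round(max(a,b),1),round(min(a,b),1)),ang=round(ang%180,1),mang=round(np.degrees(np.arctan2(v[1],v[0]))%180,1))
def tool():
    s=manip.sense(); M=R.from_quat(s["tool_rot"]).as_matrix(); return s,M
E
python3 - <<'E'
from h import *
s,M=tool();print(M.round(3))
im=manip.snapshot("top")
bg=np.median(im[200:300,230:270].reshape(-1,3),0);print(bg)
lab=cv2.cvtColor(im,cv2.COLOR_RGB2LAB).astype(int);B=np.median(lab[100:300,60:420].reshape(-1,3),0)
d=np.linalg.norm(lab-B,axis=2)
cv2.imwrite("pics/d0.png",cv2.resize((np.clip(d*4,0,255)).astype(np.uint8)[80:290,60:420],None,fx=2,fy=2))
for nme,(x0,y0,x1,y1),z in [("walnut",(270,222,338,257),.011),("cherry",(80,142,150,174),.011),("maple",(80,183,150,219),.011),("pine",(270,176,332,203),.01),("oak",(272,135,336,164),.01),("tape",(85,225,125,262),.017),("base",(152,148,236,226),.006),("sand",(145,85,200,124),.017)]:
    m=np.zeros(d.shape);m[y0:y1,x0:x1]=(d>14)[y0:y1,x0:x1]
    print(nme,rect("top",m,z),m.sum())
# base bearers
hsv=cv2.cvtColor(im,cv2.COLOR_RGB2HSV)
m=np.zeros(d.shape);sub=hsv[150:225,155:233];m[150:225,155:233]=(sub[...,1]>90)
for r in((155,188),(188,222)):
    k=np.zeros(d.shape);k[r[0]:r[1],160:228]=hsv[r[0]:r[1],160:228,1]>90
    k=k*(hsv[...,2]>150)
    print("bearer",rect("top",k,.032),k.sum())
E
```

```text
[[-0.973 -0.     0.233]
 [-0.233  0.002 -0.973]
 [-0.    -1.    -0.002]]
[136. 116.  87.]
walnut {'c': (376.0, -281.1), 'mom': array([ 376.1, -281.6]), 'LS': (154.4, 55.0), 'ang': np.float32(82.0), 'mang': np.float64(81.9)} 981.0
cherry {'c': (630.5, 272.1), 'mom': array([630.5, 272.2]), 'LS': (158.6, 55.4), 'ang': np.float32(81.0), 'mang': np.float64(81.3)} 982.0Traceback (most recent call last):
  File "<stdin>", line 10, in <module>
  File "h.py", line 22, in rect
    ys,xs=np.nonzero(m); W=np.array([ray(n,p,z)[:2] for p in zip(xs,ys)])*1000
                                     ~~~^^^^^^^
  File "h.py", line 5, in ray
    c=manip.get_calibration(n);K=c["intrinsics"];E=c["extrinsics"]
ValueError: time passes only in moves, steps and waits
```

View pics/d0.png

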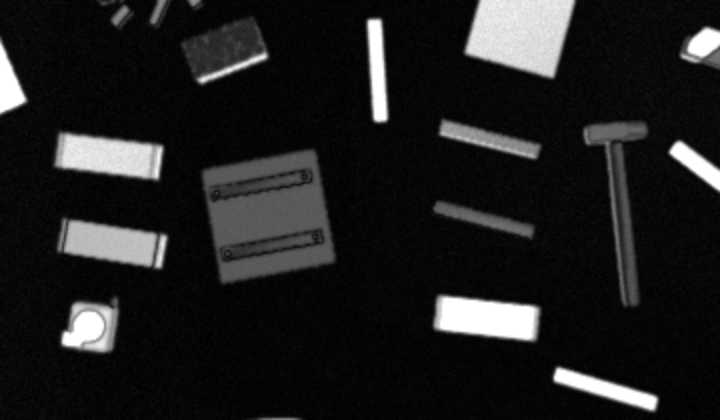

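```bash
python3 - <<'E'
s=open("h.py").read()
s=s.replace("def ray(","CAL={n:manip.get_calibration(n) for n in('top','scene')}\ndef ray(",1).replace("c=manip.get_calibration(n);","c=CAL[n];")
open("h.py","w").write(s)
E
cat > meas.py <<'E'
from h import *
def shot(n="top",name=None):
    im=manip.snapshot(n)
    if name: cv2.imwrite(f"pics/{name}.png",im[:,:,::-1])
    return im
def dmap(im):
    lab=cv2.cvtColor(im,cv2.COLOR_RGB2LAB).astype(int);B=np.median(lab[100:300,60:420].reshape(-1,3),0)
    return np.linalg.norm(lab-B,axis=2)
def box(m,b):
    k=np.zeros(m.shape);x0,y0,x1,y1=b;k[y0:y1,x0:x1]=m[y0:y1,x0:x1];return k
E
python3 - <<'E'
from meas import *
im=shot();d=dmap(im)
for nme,b,z in [("walnut",(270,222,338,257),.011),("cherry",(80,142,150,174),.011),("maple",(80,183,150,219),.011),("pine",(270,176,332,203),.01),("oak",(272,135,336,164),.01),("tape",(85,225,125,262),.017),("base",(152,148,236,226),.006),("sand",(145,85,200,124),.017)]:
    print(nme,rect("top",box(d>12,b),z))
hsv=cv2.cvtColor(im,cv2.COLOR_RGB2HSV)
for b in((155,160,228,187),(155,190,228,220)):
    k=box((hsv[...,1]>80)&(hsv[...,2]>140),b)
    # keep inside base
    print("bearer",rect("top",k,.032),k.sum())
cv2.imwrite("pics/b.png",cv2.resize(im[140:235,145:245,::-1],None,fx=6,fy=6))
E
```

```text
walnut {'c': (376.0, -281.3), 'mom': array([ 376. , -281.4]), 'LS': (156.0, 55.7), 'ang': np.float32(82.0), 'mang': np.float64(81.9)}
cherry {'c': (630.6, 272.5), 'mom': array([630.4, 272.6]), 'LS': (160.2, 56.2), 'ang': np.float32(81.3), 'mang': np.float64(81.1)}
maple {'c': (499.9, 268.2), 'mom': array([500.3, 267.7]), 'LS': (159.9, 53.8), 'ang': np.float32(79.8), 'mang': np.float64(79.2)}
pine {'c': (522.2, -282.1), 'mom': array([ 521.9, -282.4]), 'LS': (149.5, 18.8), 'ang': np.float32(73.7), 'mang': np.float64(73.7)}
oak {'c': (639.9, -294.1), 'mom': array([ 639.8, -292.9]), 'LS': (152.5, 26.1), 'ang': np.float32(74.3), 'mang': np.float64(73.9)}
tape {'c': (383.4, 300.6), 'mom': array([378.2, 298.5]), 'LS': (81.6, 80.0), 'ang': np.float32(171.5), 'mang': np.float64(119.5)}
base {'c': (535.4, 37.2), 'mom': array([535.1,  37.1]), 'LS': (173.3, 171.8), 'ang': np.float32(99.1), 'mang': np.float64(114.7)}
sand {'c': (775.1, 92.6), 'mom': array([767.9,  82.8]), 'LS': (115.5, 58.7), 'ang': np.float32(111.8), 'mang': np.float64(115.3)}
bearer {'c': (579.8, 43.3), 'mom': array([579.8,  43.4]), 'LS': (147.9, 16.8), 'ang': np.float32(98.8), 'mang': np.float64(99.0)} 278.0
bearer {'c': (490.7, 29.5), 'mom': array([490.8,  29.4]), 'LS': (147.1, 16.8), 'ang': np.float32(99.3), 'mang': np.float64(99.3)} 281.0
```

View pics/b.png

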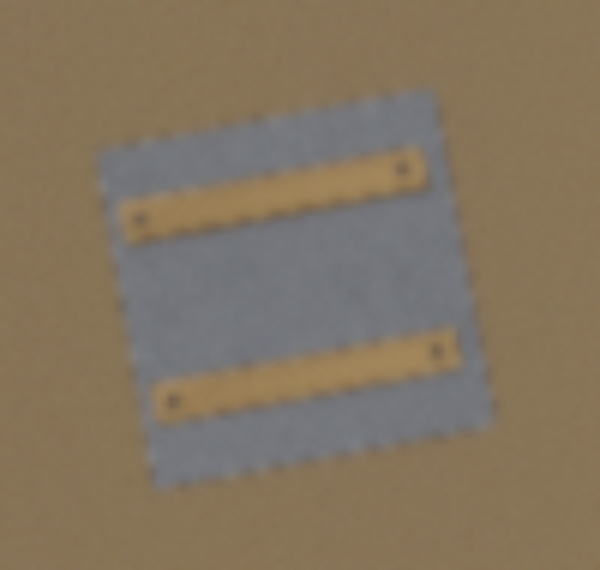

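```bash
cat > goto.py <<'E'
import sys
from h import *
# usage: goto.py x y z(mm) yaw(deg)
def go(x,y,z,yaw):
    s,M=tool(); p=s["tcp_pos"]*1000
    cur=np.degrees(np.arctan2(M[1,2],M[0,2]))
    d=(yaw-cur+180)%360-180
    v=M.T@(np.array([x,y,z])-p)/30
    print("t",round(s["t"],2),"tcp",p.round(1),"yaw",cur.round(1),"tilt",M[2,1].round(4),"gap",round(s["finger_gap"]*85.4,1),"F",s["force"].round(1),"q",np.degrees(s["q"]).round(0))
    print("units",v.round(3),"twist",round(-d/10,3),"alt yaw+180 twist",round(-((d+360)%360-180)/10,3))
if __name__=="__main__": go(*map(float,sys.argv[1:]))
E
python3 goto.py 376 -281.3 100 -8.1
```

```text
t 0.2 tcp [ 145.4 -607.4  230.7] yaw -76.5 tilt -1.0 gap 85.2 F [-0.8  1.  -0. ] q [-87.  30.  82.   0.  68. -10.]
units [-10.003   4.371  -8.778] twist -6.845 alt yaw+180 twist 11.155
```

Request:
{"name": "apply_moves", "arguments": {
  "motion": [
    [80, -10, 4.37, -8.78, -6.85],
    [80, -10, 4.37, -8.78, -6.85],
    [80, -10, 4.37, -8.78, -6.85],
    [80, -10, 4.37, -8.78, -6.85],
    [80, -10, 4.37, -8.78, -6.85],
    [80, -10, 4.37, -8.78, -6.85],
    [80, -10, 4.37, -8.78, -6.85],
    [80, -10, 4.37, -8.78, -6.85],
    [80, -10, 4.37, -8.78, -6.85],
    [80, -10, 4.37, -8.78, -6.85],
    [80, -10, 4.37, -8.78, -6.85]
  ]
}}

```text
t: 1.58
tcp_pos: [0.3756, -0.2832, 0.1006]
tool_rot: [0.463, -0.534, 0.535, -0.463]
force: [-0.9, -0.3, -0.4]
finger_gap: 0.939
```

```bash
python3 goto.py 376 -281.3 5 -8.1
```

```text
t 1.57 tcp [ 375.6 -283.2  100.6] yaw -8.2 tilt -1.0 gap 80.2 F [-0.9 -0.3 -0.4] q [-51.  31. 111.  -0.  38. -42.]
units [-0.067  3.186  0.   ] twist -0.008 alt yaw+180 twist 17.992
```

Request:
{"name": "apply_moves", "arguments": {
  "motion": [
    [80, -0.03, 1.5, 0, 0],
    [80, -0.03, 3.0, 0, 0],
    [80, -0.03, 3.2, 0, 0],
    [80, -0.03, 3.2, 0, 0]
  ]
}}

```text
t: 2.08
tcp_pos: [0.376, -0.2815, 0.0046]
tool_rot: [0.463, -0.534, 0.534, -0.463]
force: [0.4, 0.3, 0.4]
finger_gap: 0.935
```

```bash
python3 goto.py 376 -281.3 5 -8.1;  python3 -c "
from meas import *
shot('top','t1');shot('scene','s1')"
```

```text
t 2.08 tcp [ 376.  -281.5    4.6] yaw -8.1 tilt -1.0 gap 79.8 F [0.4 0.3 0.4] q [-50.  43. 113.   0.  24. -42.]
units [-0.006 -0.015  0.001] twist 0.0 alt yaw+180 twist -18.0
```

View pics/s1.png

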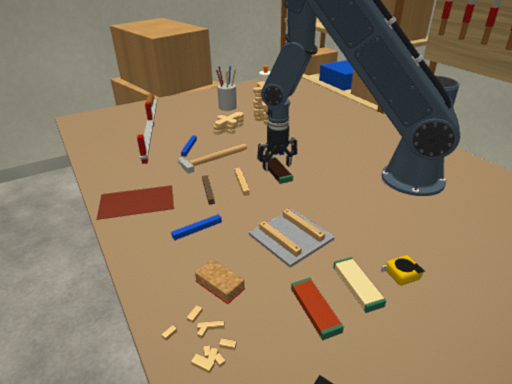

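Request:
{"name": "apply_moves", "arguments": {
  "motion": [
    [45, 0, 0, 0, 0],
    [45, 0, 0, 0, 0],
    [45, 0, 0, 0, 0],
    [45, 0, 0, 0, 0],
    [45, 0, 0, 0, 0],
    [45, 0, -1, 0, 0],
    [45, 0, -3, 0, 0],
    [45, 0, -5, 0, 0],
    [45, 0, -5, 0, 0]
  ],
  "squeeze": 60
}}

```text
t: 3.3
tcp_pos: [0.3782, -0.2832, 0.1588]
tool_rot: [0.464, -0.53, 0.538, -0.464]
force: [-0.8, 0.4, -1.1]
finger_gap: 0.572
```

```bash
python3 goto.py 527.3 86.2 120 -80.9;  python3 -c "
from meas import *
shot('scene','s2')"
```

```text
t 3.3 tcp [ 378.2 -283.2  158.8] yaw -8.0 tilt -0.9999 gap 48.8 F [-0.8  0.4 -1.1] q [-50.  25. 108.   0.  46. -42.]
units [-12.898   1.221   3.191] twist 7.288 alt yaw+180 twist -10.712
```

View pics/s2.png

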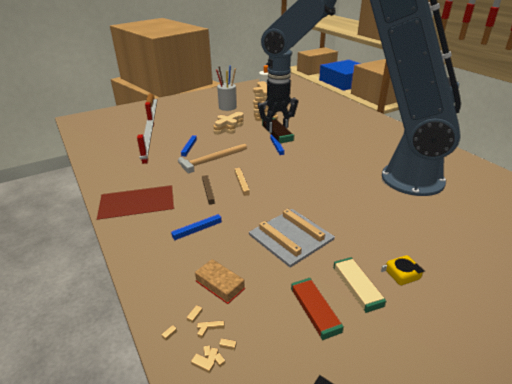

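Request:
{"name": "apply_moves", "arguments": {
  "motion": [
    [45, -12.9, 1.2, 3.2, 7.3],
    [45, -12.9, 1.2, 3.2, 7.3],
    [45, -12.9, 1.2, 3.2, 7.3],
    [45, -12.9, 1.2, 3.2, 7.3],
    [45, -12.9, 1.2, 3.2, 7.3],
    [45, -12.9, 1.2, 3.2, 7.3],
    [45, -12.9, 1.2, 3.2, 7.3],
    [45, -12.9, 1.2, 3.2, 7.3],
    [45, -12.9, 1.2, 3.2, 7.3],
    [45, -12.9, 1.2, 3.2, 7.3],
    [45, -12.9, 1.2, 3.2, 7.3]
  ]
}}

```text
t: 4.72
tcp_pos: [0.5245, 0.0877, 0.1178]
tool_rot: [0.055, -0.705, 0.705, -0.054]
force: [0.3, -0.2, -0.7]
finger_gap: 0.569
```

```bash
python3 -c "
from meas import *
shot('top','t3');shot('scene','s3')"; python3 goto.py 527.3 86.2 38 -80.9
```

```text
t 4.83 tcp [525.   87.7 118.2] yaw -81.1 tilt -1.0 gap 48.5 F [ 1.2 -0.9 -0.8] q [ -3.  33. 101.  -0.  46.  79.]
units [-0.07   2.672  0.062] twist -0.022 alt yaw+180 twist 17.978
```

View pics/t3.png

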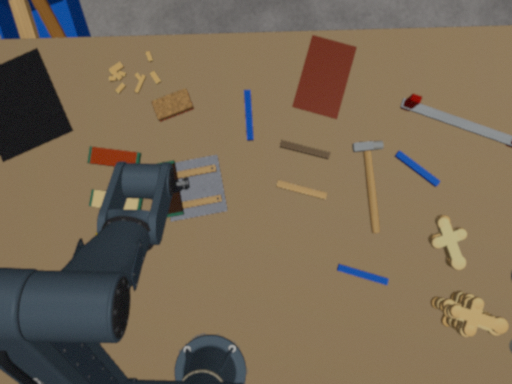

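View pics/s3.png

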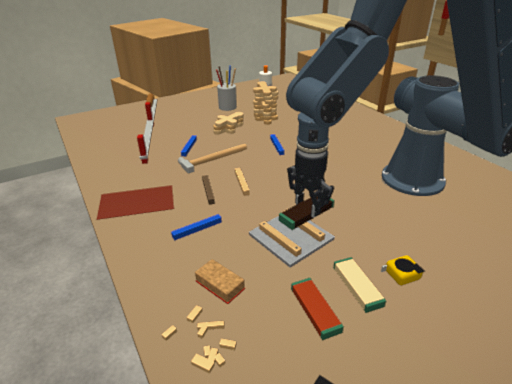

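Request:
{"name": "apply_moves", "arguments": {
  "motion": [
    [45, 0, 1.0, 0, 0],
    [45, 0, 2.0, 0, 0],
    [45, 0, 2.4, 0, 0],
    [45, 0, 2.4, 0, 0]
  ]
}}

```text
t: 5.32
tcp_pos: [0.5249, 0.0884, 0.0458]
tool_rot: [-0.056, 0.705, -0.705, 0.054]
force: [0.0, -0.1, -0.8]
finger_gap: 0.568
```

```bash
python3 goto.py 527.3 86.2 37 -80.9
```

```text
t 5.33 tcp [524.9  88.4  45.8] yaw -81.1 tilt -1.0 gap 48.5 F [ 0.  -0.1 -0.8] q [ -2.  40. 103.   0.  37.  79.]
units [-0.068  0.292  0.085] twist -0.018 alt yaw+180 twist 17.982
```

Request:
{"name": "apply_moves", "arguments": {
  "motion": [
    [45, -0.07, 0.1, 0.08, 0],
    [45, -0.07, 0.25, 0.08, 0],
    [45, -0.07, 0.3, 0.08, 0],
    [45, -0.07, 0.3, 0.08, 0],
    [60, -0.07, 0.3, 0.08, 0],
    [60, -0.07, 0.3, 0.08, 0],
    [60, -0.07, 0.3, 0.08, 0],
    [60, -0.07, -1, 0.08, 0],
    [60, -0.07, -3, 0.08, 0],
    [60, -0.07, -3, 0.08, 0]
  ]
}}

```text
t: 6.58
tcp_pos: [0.5311, 0.0868, 0.1404]
tool_rot: [0.052, -0.705, 0.705, -0.059]
force: [0.0, 0.7, 0.3]
finger_gap: 0.703
```

```bash
python3 goto.py 630.5 272.4 110 -8.8
```

```text
t 6.58 tcp [531.1  86.8 140.4] yaw -81.0 tilt -0.9999 gap 60.0 F [0.  0.7 0.3] q [ -3.  31. 100.   0.  49.  78.]
units [-4.228  1.045 -5.598] twist -7.224 alt yaw+180 twist 10.776
```

Request:
{"name": "apply_moves", "arguments": {
  "motion": [
    [80, -4.3, 0.9, -5.6, -7.2],
    [80, -4.3, 0.9, -5.6, -7.2],
    [80, -4.3, 0.9, -5.6, -7.2],
    [80, -4.3, 0.9, -5.6, -7.2],
    [80, -4.3, 0.9, -5.6, -7.2],
    [80, -4.3, 0.9, -5.6, -7.2],
    [80, -4.3, 0.9, -5.6, -7.2],
    [80, -4.3, 0.9, -5.6, -7.2],
    [80, -4.3, 0.9, -5.6, -7.2],
    [80, -4.3, 0.9, -5.6, -7.2]
  ]
}}

```text
t: 7.82
tcp_pos: [0.6289, 0.2727, 0.1089]
tool_rot: [-0.459, 0.538, -0.538, 0.459]
force: [0.7, -0.6, 0.3]
finger_gap: 0.933
```

```bash
python3 -c "
from meas import *
shot('top','t4');shot('scene','s4')"; python3 goto.py 630.5 272.4 5 -8.8
```

```text
t 7.92 tcp [629.  272.7 109.1] yaw -9.1 tilt -1.0 gap 79.9 F [-0.4 -0.1 -0.6] q [14. 43. 78.  0. 59. 23.]
units [2.000e-03 3.471e+00 5.200e-02] twist -0.028 alt yaw+180 twist 17.972
```

View pics/s4.png

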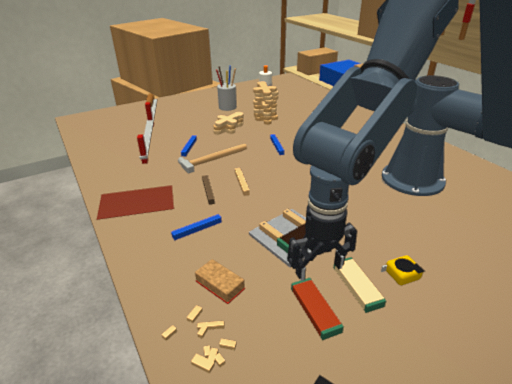

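View pics/t4.png

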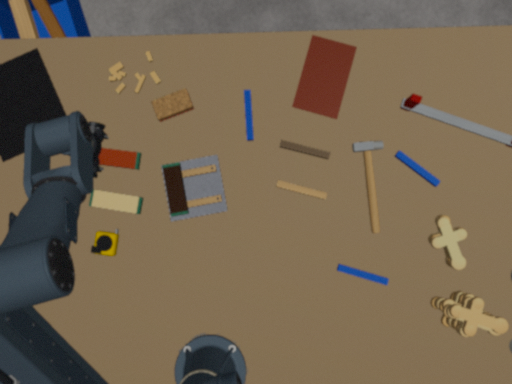

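```bash
cat > base.py <<'E'
from meas import *
C=np.array([535.2,36.8]);A=np.radians(9.1);X=np.array([np.cos(A),np.sin(A)]);Y=np.array([-X[1],X[0]])
def rel(r):
    d=np.array(r["c"])-C; m=r["mom"]-C
    print("rel box",(d@X).round(1),(d@Y).round(1),"mom",(m@X).round(1),(m@Y).round(1),"ang",round(r["ang"]-9.1,1),"LS",r["LS"])
def tw(x,y): return (C+x*X+y*Y).round(1)
E
python3 - <<'E'
from base import *
im=cv2.imread("pics/t4.png")[:,:,::-1].copy()
hsv=cv2.cvtColor(im,cv2.COLOR_RGB2HSV)
dark=(hsv[...,2]<90)
b=(150,150,200,225); k=box((hsv[...,2]<100),b)
green=box((hsv[...,0]>50)&(hsv[...,0]<95)&(hsv[...,1]>70),b)
rel(rect("top",cv2.morphologyEx(((k+green)>0).astype(np.uint8),cv2.MORPH_CLOSE,np.ones((3,3))),.043)); print(k.sum(),green.sum())
E
```

```text
rel box 3.1 49.3 mom 3.2 49.6 ang 0.0 LS (152.4, 55.5)
985.0 90.0
```

Request:
{"name": "apply_moves", "arguments": {
  "motion": [
    [80, 0, 1.5, 0.05, 0],
    [80, 0, 3.0, 0.05, 0],
    [80, 0, 3.47, 0.05, 0],
    [80, 0, 3.47, 0.05, 0],
    [80, 0, 3.47, 0.05, 0]
  ]
}}

```text
t: 8.55
tcp_pos: [0.6321, 0.273, 0.007]
tool_rot: [0.458, -0.537, 0.538, -0.46]
force: [-0.4, 0.3, -0.6]
finger_gap: 0.936
```

```bash
python3 goto.py 630.5 272.4 5 -8.8
```

```text
t 8.55 tcp [632.1 273.    7. ] yaw -9.0 tilt -1.0 gap 79.9 F [-0.4  0.3 -0.6] q [14. 51. 80.  0. 49. 23.]
units [ 0.027  0.067 -0.049] twist -0.025 alt yaw+180 twist 17.975
```

Request:
{"name": "apply_moves", "arguments": {
  "motion": [
    [80, 0.03, 0.07, -0.03, 0],
    [45, 0.03, 0.07, -0.03, 0],
    [45, 0.03, 0.07, -0.03, 0],
    [45, 0.03, 0.07, -0.03, 0],
    [45, 0.03, 0.07, -0.03, 0],
    [45, 0.03, 0.07, -0.03, 0],
    [45, 0.03, -1, -0.03, 0],
    [45, 0.03, -3, -0.03, 0],
    [45, 0.03, -4.5, -0.03, 0],
    [45, 0.03, -4.5, -0.03, 0],
    [45, 0.03, -4.5, -0.03, 0],
    [45, 0.03, -4.5, -0.03, 0]
  ],
  "squeeze": 60
}}

```text
t: 10.05
tcp_pos: [0.6278, 0.2713, 0.1375]
tool_rot: [-0.461, 0.539, -0.537, 0.457]
force: [0.6, 0.1, -1.4]
finger_gap: 0.572
```

```bash
python3 -c "
from base import *
print(tw(1,-50))
im=shot('scene','s5')"; python3 goto.py 544 -12.4 115 -80.9
```

```text
[544.1 -12.4]
t 10.1 tcp [628.  271.4 137.7] yaw -9.0 tilt -1.0 gap 48.5 F [ 0.7  0.2 -1.1] q [14. 41. 77.  0. 62. 23.]
units [ 9.781  0.778 -1.273] twist 7.185 alt yaw+180 twist -10.815
```

View pics/s5.png

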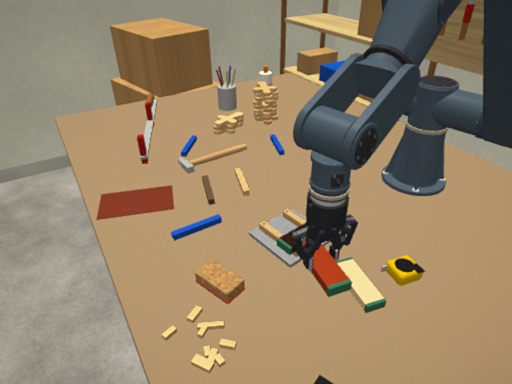

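Request:
{"name": "apply_moves", "arguments": {
  "motion": [
    [45, 9.78, 0.6, -1.3, 7.2],
    [45, 9.78, 0.6, -1.3, 7.2],
    [45, 9.78, 0.6, -1.3, 7.2],
    [45, 9.78, 0.6, -1.3, 7.2],
    [45, 9.78, 0.6, -1.3, 7.2],
    [45, 9.78, 0.6, -1.3, 7.2],
    [45, 9.78, 0.6, -1.3, 7.2],
    [45, 9.78, 0.6, -1.3, 7.2],
    [45, 9.78, 0.6, -1.3, 7.2],
    [45, 9.78, 0.6, -1.3, 7.2],
    [45, 9.78, 0.6, -1.3, 7.2]
  ]
}}

```text
t: 11.48
tcp_pos: [0.5448, -0.0116, 0.1221]
tool_rot: [-0.056, 0.705, -0.705, 0.056]
force: [-0.2, -0.5, -1.4]
finger_gap: 0.57
```

```bash
python3 goto.py 544 -12.4 50 -80.9
```

```text
t 11.47 tcp [544.8 -11.6 122.1] yaw -81.0 tilt -1.0 gap 48.7 F [-0.2 -0.5 -1.4] q [-13.  33.  99.   0.  48.  68.]
units [0.031 2.402 0.022] twist -0.009 alt yaw+180 twist 17.991
```

Request:
{"name": "apply_moves", "arguments": {
  "motion": [
    [45, 0.03, 1.2, 0.02, 0],
    [45, 0.03, 2.4, 0.02, 0],
    [45, 0.03, 2.4, 0.02, 0],
    [45, 0.03, 2.4, 0.02, 0]
  ]
}}

```text
t: 11.98
tcp_pos: [0.5447, -0.0126, 0.0509]
tool_rot: [0.055, -0.705, 0.705, -0.056]
force: [0.1, 0.1, -0.6]
finger_gap: 0.57
```

```bash
python3 goto.py 544 -12.4 36.5 -80.9; python3 -c "
from meas import *
shot('scene','s6')"
```

```text
t 11.97 tcp [544.7 -12.6  50.9] yaw -81.0 tilt -1.0 gap 48.7 F [ 0.1  0.1 -0.6] q [-13.  40. 101.  -0.  39.  68.]
units [ 0.023  0.479 -0.012] twist -0.013 alt yaw+180 twist 17.987
```

View pics/s6.png

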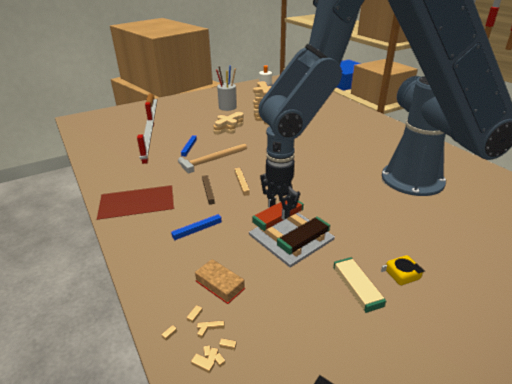

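Request:
{"name": "apply_moves", "arguments": {
  "motion": [
    [45, 0.02, 0.25, 0, 0],
    [45, 0.02, 0.42, 0, 0],
    [45, 0.02, 0.48, 0, 0],
    [45, 0.02, 0.48, 0, 0],
    [60, 0.02, 0.48, 0, 0],
    [60, 0.02, 0.48, 0, 0],
    [60, 0.02, 0.48, 0, 0],
    [60, 0.02, -1, 0, 0],
    [60, 0.02, -2.5, 0, 0],
    [60, 0.02, -2.5, 0, 0],
    [60, 0.02, -2.5, 0, 0],
    [60, 0.02, -2.5, 0, 0]
  ]
}}

```text
t: 13.52
tcp_pos: [0.5423, -0.0124, 0.1238]
tool_rot: [-0.056, 0.705, -0.705, 0.054]
force: [0.4, 0.2, 0.2]
finger_gap: 0.703
```

```bash
python3 goto.py 522 -282.2 110 -16.3
```

```text
t 13.53 tcp [542.3 -12.4 123.8] yaw -81.1 tilt -1.0 gap 60.0 F [0.4 0.2 0.2] q [-13.  33.  99.   0.  48.  68.]
units [2.067 0.455 8.778] twist -6.475 alt yaw+180 twist 11.525
```

Request:
{"name": "apply_moves", "arguments": {
  "motion": [
    [60, 2.07, 0.3, 8.78, -6.48],
    [60, 2.07, 0.3, 8.78, -6.48],
    [60, 2.07, 0.3, 8.78, -6.48],
    [60, 2.07, 0.3, 8.78, -6.48],
    [60, 2.07, 0.3, 8.78, -6.48],
    [60, 2.07, 0.3, 8.78, -6.48],
    [60, 2.07, 0.3, 8.78, -6.48],
    [60, 2.07, 0.3, 8.78, -6.48],
    [60, 2.07, 0.3, 8.78, -6.48],
    [60, 2.07, 0.3, 8.78, -6.48]
  ]
}}

```text
t: 14.78
tcp_pos: [0.523, -0.2822, 0.1158]
tool_rot: [-0.424, 0.566, -0.565, 0.424]
force: [0.7, 0.4, -1.0]
finger_gap: 0.703
```

```bash
python3 - <<'E'
from base import *
im=shot('top','t7')
hsv=cv2.cvtColor(im,cv2.COLOR_RGB2HSV)
b=(150,150,196,225); k=box((hsv[...,2]<100),b)
green=(hsv[...,0]>50)&(hsv[...,0]<95)&(hsv[...,1]>70)
f=lambda k:cv2.morphologyEx((k>0).astype(np.uint8),cv2.MORPH_CLOSE,np.ones((3,3)))
rel(rect("top",f(k+box(green,b)),.043))
b=(188,148,240,222); k=box(((hsv[...,0]<8)|(hsv[...,0]>172))&(hsv[...,1]>120),b)
rel(rect("top",f(k+box(green,b)),.043))
E
python3 goto.py 522 -282.2 5 -16.3
```

```text
rel box -8.7 56.9 mom -24.2 50.7 ang 169.4 LS (176.7, 127.0)
rel box -65.0 -58.3 mom -64.4 -55.9 ang 122.4 LS (57.0, 27.3)
t 14.82 tcp [ 523.1 -282.3  116. ] yaw -16.2 tilt -1.0 gap 60.0 F [ 0.4 -0.3  0.1] q [-39.  37.  92.  -0.  51. -23.]
units [ 0.009  3.698 -0.034] twist 0.006 alt yaw+180 twist -17.994
```

View pics/t7.png

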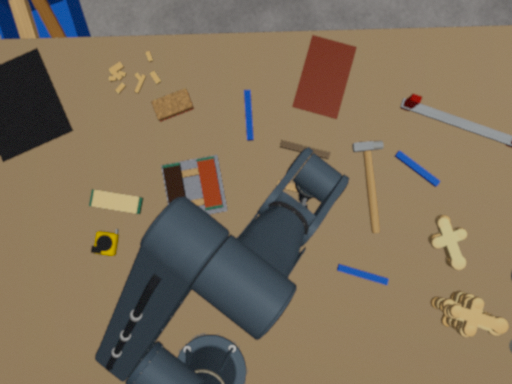

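Request:
{"name": "apply_moves", "arguments": {
  "motion": [
    [60, 0, 1.5, -0.03, 0],
    [60, 0, 3.2, -0.03, 0],
    [60, 0, 3.68, -0.03, 0],
    [60, 0, 3.68, -0.03, 0],
    [60, 0, 3.68, -0.03, 0]
  ]
}}

```text
t: 15.45
tcp_pos: [0.5234, -0.2832, 0.0074]
tool_rot: [0.424, -0.564, 0.567, -0.425]
force: [0.4, 0.4, 0.7]
finger_gap: 0.7
```

```bash
python3 goto.py 522 -282.2 5 -16.3; python3 -c "
from meas import *
shot('scene','s7')"
```

```text
t 15.45 tcp [ 523.4 -283.2    7.4] yaw -16.2 tilt -1.0 gap 59.8 F [0.4 0.4 0.7] q [-39.  46.  95.   0.  39. -23.]
units [-0.017  0.081 -0.055] twist 0.006 alt yaw+180 twist -17.994
```

View pics/s7.png

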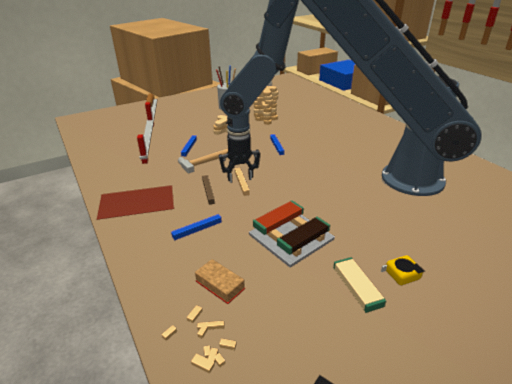

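Request:
{"name": "apply_moves", "arguments": {
  "motion": [
    [60, 0, 0.06, -0.05, 0],
    [15, 0, 0.06, -0.05, 0],
    [15, 0, 0.06, -0.05, 0],
    [15, 0, 0.06, -0.05, 0],
    [15, 0, 0.06, -0.05, 0],
    [15, 0, 0.06, -0.05, 0],
    [15, 0, 0.06, -0.05, 0],
    [15, 0, -2, -0.05, 0],
    [15, 0, -4, -0.05, 0],
    [15, 0, -4.5, -0.05, 0],
    [15, 0, -4.5, -0.05, 0],
    [15, 0, -4.5, -0.05, 0]
  ],
  "squeeze": 45
}}

```text
t: 17.0
tcp_pos: [0.5195, -0.2808, 0.1387]
tool_rot: [-0.425, 0.567, -0.564, 0.424]
force: [-0.2, 0.1, -0.2]
finger_gap: 0.218
```

```bash
python3 -c "
from base import *
print(tw(45,0),tw(-45,0))"; python3 goto.py 579.6 43.9 125 9.1
```

```text
[579.6  43.9] [490.8  29.7]
t 17.0 tcp [ 519.5 -280.8  138.7] yaw -16.2 tilt -1.0 gap 18.6 F [-0.2  0.1 -0.2] q [-39.  34.  92.   0.  54. -23.]
units [-10.951   0.479  -1.103] twist -2.535 alt yaw+180 twist 15.465
```

Run:
```python
from base import *
im=cv2.imread("pics/s7.png")[:,:,::-1].copy()
hsv=cv2.cvtColor(im,cv2.COLOR_RGB2HSV)
for nm,y in(("w",50),("c",-50)):
    for sx,sy in((-75,-25),(-75,25),(75,25),(75,-25)):
        p=tw(sx,y+sy)/1000; u=proj("scene",[*p,.054]); cv2.circle(im,tuple((u*1).round().astype(int).tolist()),0,(0,255,255),-1)
cv2.imwrite("pics/z7.png",cv2.resize(im[190:270,240:345,::-1],None,fx=7,fy=7,interpolation=cv2.INTER_NEAREST))
```

```text
(no output)
```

View pics/z7.png

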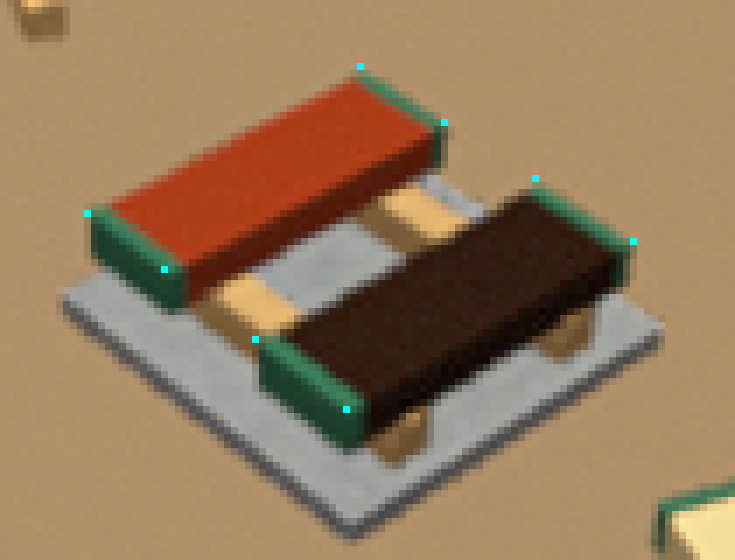

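Request:
{"name": "apply_moves", "arguments": {
  "motion": [
    [15, -10.95, 0.4, -1.1, -2.53],
    [15, -10.95, 0.4, -1.1, -2.53],
    [15, -10.95, 0.4, -1.1, -2.53],
    [15, -10.95, 0.4, -1.1, -2.53],
    [15, -10.95, 0.4, -1.1, -2.53],
    [15, -10.95, 0.4, -1.1, -2.53],
    [15, -10.95, 0.4, -1.1, -2.53],
    [15, -10.95, 0.4, -1.1, -2.53],
    [15, -10.95, 0.4, -1.1, -2.53],
    [15, -10.95, 0.4, -1.1, -2.53],
    [15, -10.95, 0.4, -1.1, -2.53]
  ]
}}

```text
t: 18.38
tcp_pos: [0.581, 0.042, 0.1289]
tool_rot: [-0.538, 0.459, -0.459, 0.538]
force: [0.3, -0.3, -0.5]
finger_gap: 0.222
```

```bash
python3 goto.py 579.6 43.9 70 9.1
```

```text
t 18.38 tcp [581.   42.  128.9] yaw 9.0 tilt -1.0 gap 19.0 F [ 0.3 -0.3 -0.5] q [ -7.  35.  94.   0.  52. -16.]
units [-0.07   1.962 -0.038] twist -0.012 alt yaw+180 twist 17.988
```

Request:
{"name": "apply_moves", "arguments": {
  "motion": [
    [15, -0.03, 1.0, -0.02, 0],
    [15, -0.03, 1.95, -0.02, 0],
    [15, -0.03, 1.95, -0.02, 0],
    [15, -0.03, 1.95, -0.02, 0],
    [15, -0.03, 1.95, -0.02, 0]
  ]
}}

```text
t: 19.0
tcp_pos: [0.5813, 0.0434, 0.0716]
tool_rot: [-0.537, 0.458, -0.46, 0.538]
force: [0.1, 0.4, -1.6]
finger_gap: 0.222
```

```bash
python3 goto.py 579.6 43.9 59.5 9.1; python3 -c "
from meas import *
im=shot('scene');cv2.imwrite('pics/s8.png',cv2.resize(im[130:290,200:400,::-1],None,fx=3.5,fy=3.5))"
```

```text
t 19.0 tcp [581.3  43.4  71.6] yaw 9.1 tilt -1.0 gap 18.9 F [ 0.1  0.4 -1.6] q [ -7.  40.  95.  -0.  45. -16.]
units [-0.025  0.402 -0.054] twist -0.005 alt yaw+180 twist 17.995
```

View pics/s8.png

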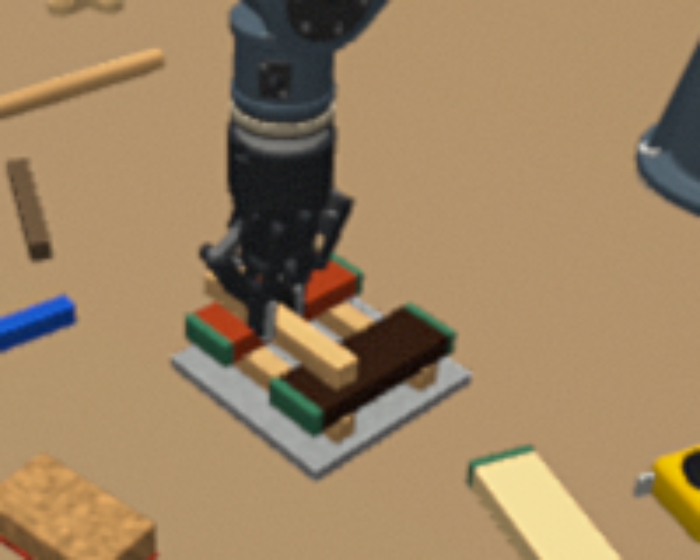

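Request:
{"name": "apply_moves", "arguments": {
  "motion": [
    [15, -0.02, 0.2, -0.05, 0],
    [15, -0.02, 0.35, -0.05, 0],
    [15, -0.02, 0.4, -0.05, 0],
    [15, -0.02, 0.4, -0.05, 0],
    [34, -0.02, 0.4, -0.05, 0],
    [34, -0.02, 0.4, -0.05, 0],
    [34, -0.02, 0.4, -0.05, 0],
    [34, -0.02, -1, -0.05, 0],
    [34, -0.02, -2.5, -0.05, 0],
    [34, -0.02, -2.5, -0.05, 0],
    [34, -0.02, -2.5, -0.05, 0],
    [34, -0.02, -2.5, -0.05, 0]
  ]
}}

```text
t: 20.55
tcp_pos: [0.5775, 0.044, 0.1437]
tool_rot: [0.539, -0.46, 0.458, -0.537]
force: [0.7, -0.2, -0.5]
finger_gap: 0.393
```

```bash
python3 goto.py 639.5 -293 110 -16; python3 -c "
from meas import *
im=shot('scene');cv2.imwrite('pics/s9.png',cv2.resize(im[130:290,200:400,::-1],None,fx=3.5,fy=3.5))"
```

```text
t 20.55 tcp [577.5  44.  143.7] yaw 9.0 tilt -1.0 gap 33.6 F [ 0.7 -0.2 -0.5] q [ -7.  33.  93.  -0.  54. -16.]
units [11.42   1.114  0.277] twist 2.505 alt yaw+180 twist -15.495
```

View pics/s9.png

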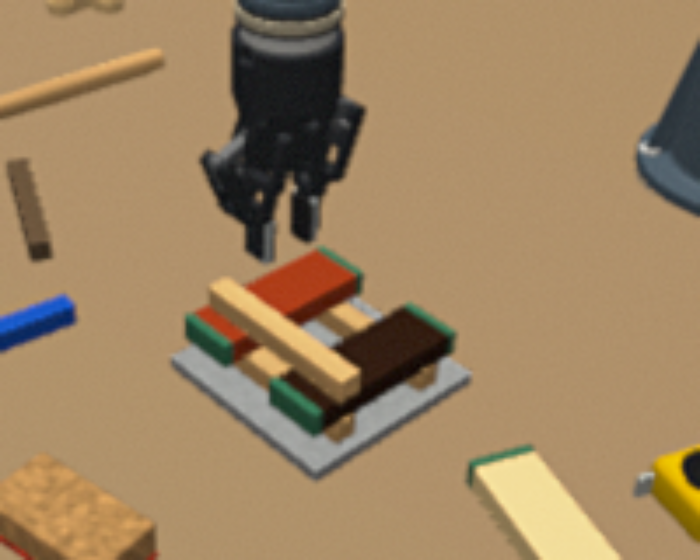

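Request:
{"name": "apply_moves", "arguments": {
  "motion": [
    [60, 11.4, 1.0, 0.28, 2.5],
    [60, 11.4, 1.0, 0.28, 2.5],
    [60, 11.4, 1.0, 0.28, 2.5],
    [60, 11.4, 1.0, 0.28, 2.5],
    [60, 11.4, 1.0, 0.28, 2.5],
    [60, 11.4, 1.0, 0.28, 2.5],
    [60, 11.4, 1.0, 0.28, 2.5],
    [60, 11.4, 1.0, 0.28, 2.5],
    [60, 11.4, 1.0, 0.28, 2.5],
    [60, 11.4, 1.0, 0.28, 2.5],
    [60, 11.4, 1.0, 0.28, 2.5]
  ]
}}

```text
t: 21.98
tcp_pos: [0.641, -0.2917, 0.1155]
tool_rot: [0.426, -0.564, 0.564, -0.426]
force: [-0.5, 0.1, 1.0]
finger_gap: 0.698
```

```bash
python3 goto.py 639.5 -293 5 -16
```

```text
t 21.98 tcp [ 641.  -291.7  115.5] yaw -15.9 tilt -1.0 gap 59.6 F [-0.5  0.1  1. ] q [-34.  44.  75.   0.  61. -18.]
units [ 0.055  3.684 -0.037] twist 0.011 alt yaw+180 twist -17.989
```

Request:
{"name": "apply_moves", "arguments": {
  "motion": [
    [60, 0.03, 1.5, -0.03, 0],
    [60, 0.03, 3.2, -0.03, 0],
    [60, 0.03, 3.67, -0.03, 0],
    [60, 0.03, 3.67, -0.03, 0],
    [60, 0.03, 3.67, -0.03, 0]
  ]
}}

```text
t: 22.6
tcp_pos: [0.6413, -0.2941, 0.0074]
tool_rot: [0.425, -0.563, 0.566, -0.426]
force: [0.3, -0.1, -0.3]
finger_gap: 0.704
```

```bash
python3 goto.py 639.5 -293 5 -16; python3 -c "
from meas import *
im=shot('scene');cv2.imwrite('pics/s10.png',cv2.resize(im[60:260,130:350,::-1],None,fx=3,fy=3))"
```

```text
t 22.6 tcp [ 641.3 -294.1    7.4] yaw -15.9 tilt -1.0 gap 60.1 F [ 0.3 -0.1 -0.3] q [-34.  52.  77.  -0.  51. -18.]
units [-0.018  0.08  -0.068] twist 0.006 alt yaw+180 twist -17.994
```

View pics/s10.png

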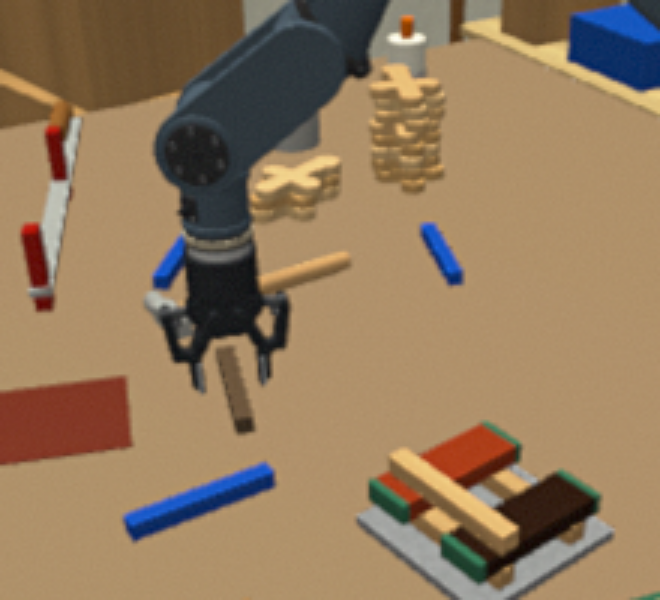

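Gripper straddles the oak sticker. Closing and lifting.

Request:
{"name": "apply_moves", "arguments": {
  "motion": [
    [60, -0.02, 0.07, -0.06, 0],
    [15, -0.02, 0.07, -0.06, 0],
    [15, -0.02, 0.07, -0.06, 0],
    [15, -0.02, 0.07, -0.06, 0],
    [15, -0.02, 0.07, -0.06, 0],
    [15, -0.02, 0.07, -0.06, 0],
    [15, -0.02, 0.07, -0.06, 0],
    [15, -0.02, -2, -0.06, 0],
    [15, -0.02, -4, -0.06, 0],
    [15, -0.02, -4.7, -0.06, 0],
    [15, -0.02, -4.7, -0.06, 0],
    [15, -0.02, -4.7, -0.06, 0]
  ],
  "squeeze": 45
}}

```text
t: 24.15
tcp_pos: [0.6368, -0.2912, 0.1439]
tool_rot: [-0.426, 0.566, -0.563, 0.425]
force: [0.1, 0.5, -0.6]
finger_gap: 0.22
```

```bash
python3 goto.py 490.8 29.7 130 9.1
python3 - <<'E'
from base import *
im=shot("top","t11");hsv=cv2.cvtColor(im,cv2.COLOR_RGB2HSV)
cv2.imwrite('pics/t11z.png',cv2.resize(im[130:260,140:360,::-1],None,fx=3.5,fy=3.5))
E
```

```text
t 24.15 tcp [ 636.8 -291.2  143.9] yaw -15.9 tilt -1.0 gap 18.8 F [ 0.1  0.5 -0.6] q [-34.  42.  74.  -0.  64. -18.]
units [-8.947  0.506 -7.615] twist -2.505 alt yaw+180 twist 15.495
```

View pics/t11z.png

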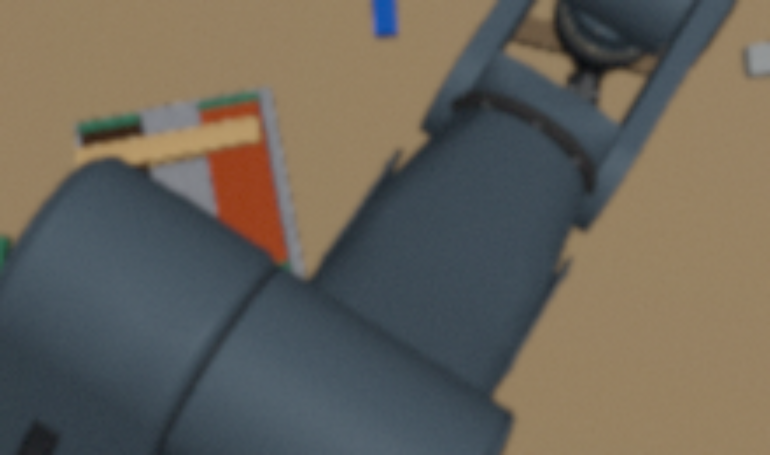

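Request:
{"name": "apply_moves", "arguments": {
  "motion": [
    [15, -8.95, 0.3, -7.65, -2.5],
    [15, -8.95, 0.3, -7.65, -2.5],
    [15, -8.95, 0.3, -7.65, -2.5],
    [15, -8.95, 0.3, -7.65, -2.5],
    [15, -8.95, 0.3, -7.65, -2.5],
    [15, -8.95, 0.3, -7.65, -2.5],
    [15, -8.95, 0.3, -7.65, -2.5],
    [15, -8.95, 0.3, -7.65, -2.5],
    [15, -8.95, 0.3, -7.65, -2.5],
    [15, -8.95, 0.3, -7.65, -2.5],
    [15, -8.95, 0.3, -7.65, -2.5]
  ]
}}

```text
t: 25.58
tcp_pos: [0.4915, 0.0285, 0.137]
tool_rot: [-0.538, 0.459, -0.459, 0.538]
force: [0.2, 0.4, -0.6]
finger_gap: 0.223
```

```bash
python3 goto.py 490.8 29.7 70 9.1
```

```text
t 25.57 tcp [491.5  28.5 137. ] yaw 9.0 tilt -1.0 gap 19.1 F [ 0.2  0.4 -0.6] q [-10.  29. 106.  -0.  45. -19.]
units [-0.042  2.235 -0.017] twist -0.011 alt yaw+180 twist 17.989
```

Request:
{"name": "apply_moves", "arguments": {
  "motion": [
    [15, -0.02, 1.2, 0, 0],
    [15, -0.02, 2.2, 0, 0],
    [15, -0.02, 2.2, 0, 0],
    [15, -0.02, 2.2, 0, 0],
    [15, -0.02, 2.2, 0, 0]
  ]
}}

```text
t: 26.2
tcp_pos: [0.4921, 0.0296, 0.0723]
tool_rot: [-0.537, 0.458, -0.46, 0.538]
force: [-0.1, -0.1, -0.2]
finger_gap: 0.219
```

```bash
python3 goto.py 490.8 29.7 59.5 9.1; python3 -c "
from meas import *
im=shot('scene');cv2.imwrite('pics/s12.png',cv2.resize(im[130:290,200:400,::-1],None,fx=3.5,fy=3.5))"
```

```text
t 26.2 tcp [492.1  29.6  72.3] yaw 9.1 tilt -1.0 gap 18.7 F [-0.1 -0.1 -0.2] q [-10.  36. 108.   0.  36. -19.]
units [-0.011  0.426 -0.043] twist -0.005 alt yaw+180 twist 17.995
```

View pics/s12.png

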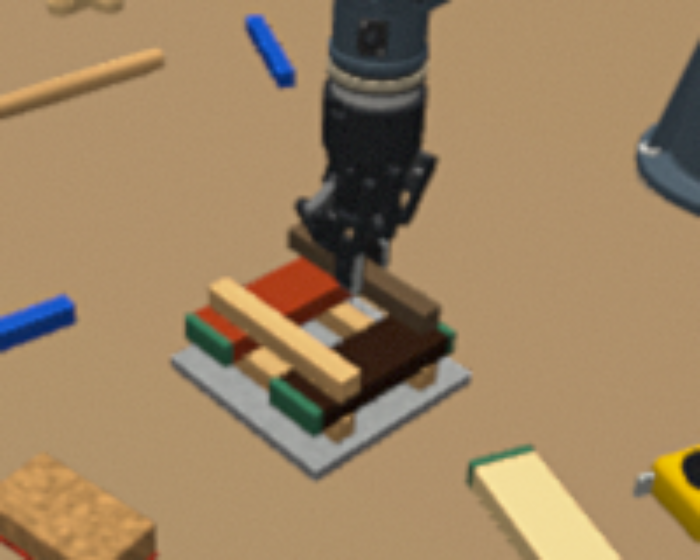

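Request:
{"name": "apply_moves", "arguments": {
  "motion": [
    [15, -0.01, 0.2, -0.04, 0],
    [15, -0.01, 0.37, -0.04, 0],
    [15, -0.01, 0.42, -0.04, 0],
    [15, -0.01, 0.42, -0.04, 0],
    [34, -0.01, 0.42, -0.04, 0],
    [34, -0.01, 0.42, -0.04, 0],
    [34, -0.01, 0.42, -0.04, 0],
    [34, -0.01, -1, -0.04, 0],
    [34, -0.01, -2.5, -0.04, 0],
    [34, -0.01, -2.5, -0.04, 0],
    [34, -0.01, -2.5, -0.04, 0],
    [34, -0.01, -2.5, -0.04, 0]
  ]
}}

```text
t: 27.75
tcp_pos: [0.4889, 0.03, 0.145]
tool_rot: [0.538, -0.46, 0.458, -0.537]
force: [-0.4, -0.1, -1.2]
finger_gap: 0.395
```

```bash
python3 goto.py 500 268 115 -10.3; python3 -c "
from meas import *
im=shot('scene');cv2.imwrite('pics/s13.png',cv2.resize(im[130:290,200:400,::-1],None,fx=3.5,fy=3.5))"
```

```text
t 27.75 tcp [488.9  30.  145. ] yaw 9.0 tilt -1.0 gap 33.8 F [-0.4 -0.1 -1.2] q [-10.  28. 106.   0.  46. -19.]
units [-7.775  1.002  1.617] twist 1.935 alt yaw+180 twist -16.065
```

View pics/s13.png

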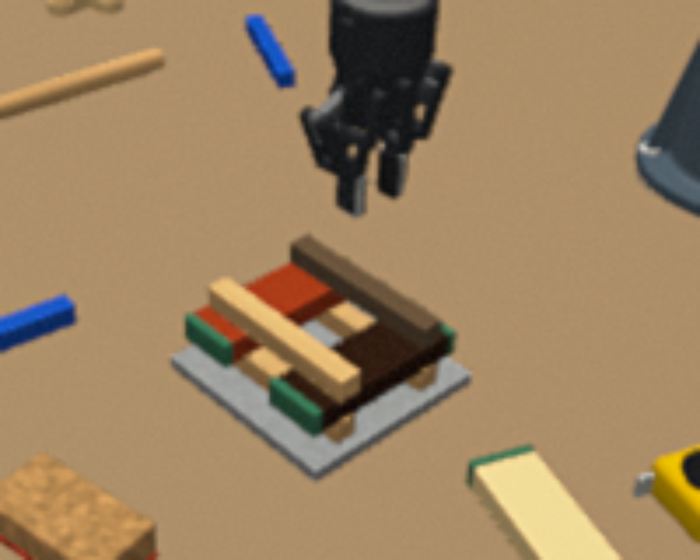

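Request:
{"name": "apply_moves", "arguments": {
  "motion": [
    [34, -7.78, 0.9, 1.62, 1.95],
    [80, -7.78, 0.9, 1.62, 1.95],
    [80, -7.78, 0.9, 1.62, 1.95],
    [80, -7.78, 0.9, 1.62, 1.95],
    [80, -7.78, 0.9, 1.62, 1.95],
    [80, -7.78, 0.9, 1.62, 1.95],
    [80, -7.78, 0.9, 1.62, 1.95],
    [80, -7.78, 0.9, 1.62, 1.95],
    [80, -7.78, 0.9, 1.62, 1.95]
  ]
}}

```text
t: 28.92
tcp_pos: [0.5015, 0.267, 0.1193]
tool_rot: [0.452, -0.544, 0.544, -0.452]
force: [0.4, 0.2, 0.3]
finger_gap: 0.937
```

```bash
python3 goto.py 500 268 5 -10.5
```

```text
t 28.93 tcp [501.5 267.  119.3] yaw -10.6 tilt -1.0 gap 80.1 F [0.4 0.2 0.3] q [17. 35. 96.  0. 49. 27.]
units [-0.023  3.811 -0.056] twist -0.005 alt yaw+180 twist 17.995
```

Request:
{"name": "apply_moves", "arguments": {
  "motion": [
    [80, -0.01, 1.5, -0.05, 0],
    [80, -0.01, 3.2, -0.05, 0],
    [80, -0.01, 3.8, -0.05, 0],
    [80, -0.01, 3.8, -0.05, 0],
    [80, -0.01, 3.8, -0.05, 0]
  ]
}}

```text
t: 29.55
tcp_pos: [0.5011, 0.2689, 0.0066]
tool_rot: [0.451, -0.543, 0.544, -0.453]
force: [-0.2, 0.4, -1.0]
finger_gap: 0.939
```

```bash
python3 goto.py 500 268 5 -10.5
python3 - <<'E'
from meas import *
im=shot('scene');cv2.imwrite('pics/s14.png',cv2.resize(im[180:340,250:450,::-1],None,fx=3.5,fy=3.5))
E
```

```text
t 29.55 tcp [501.1 268.9   6.6] yaw -10.5 tilt -1.0 gap 80.2 F [-0.2  0.4 -1. ] q [17. 45. 99.  0. 36. 27.]
units [ 0.036  0.053 -0.029] twist 0.005 alt yaw+180 twist -17.995
```

View pics/s14.png

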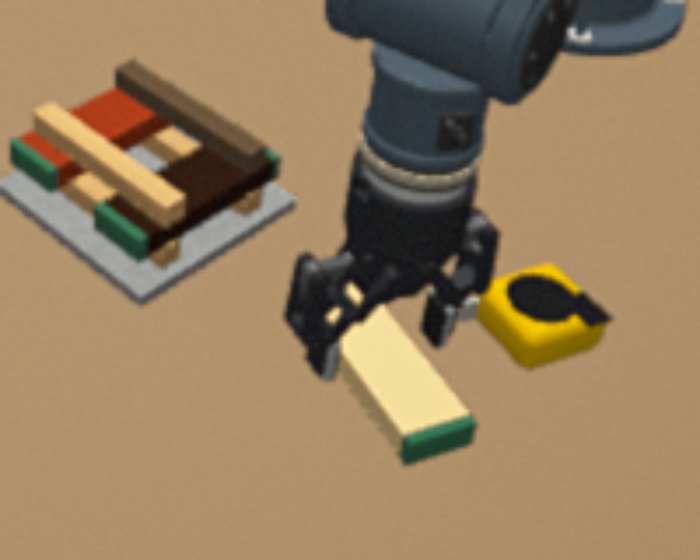

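Straddling the maple, clear of the tape. Grip and lift.

Request:
{"name": "apply_moves", "arguments": {
  "motion": [
    [80, 0.03, 0.05, -0.03, 0],
    [45, 0.03, 0.05, -0.03, 0],
    [45, 0.03, 0.05, -0.03, 0],
    [45, 0.03, 0.05, -0.03, 0],
    [45, 0.03, 0.05, -0.03, 0],
    [45, 0.03, 0.05, -0.03, 0],
    [45, 0.03, -1.5, -0.03, 0],
    [45, 0.03, -3.5, -0.03, 0],
    [45, 0.03, -5, -0.03, 0],
    [45, 0.03, -5, -0.03, 0],
    [45, 0.03, -5, -0.03, 0],
    [45, 0.03, -5, -0.03, 0]
  ],
  "squeeze": 60
}}

```text
t: 31.1
tcp_pos: [0.4972, 0.2674, 0.1531]
tool_rot: [-0.454, 0.544, -0.543, 0.451]
force: [-0.4, 0.7, -1.5]
finger_gap: 0.564
```

```bash
python3 goto.py 535.2 36.8 140 -80.9
python3 - <<'E'
from base import *
im=shot("top");cv2.imwrite('pics/t15.png',cv2.resize(im[130:260,70:260,::-1],None,fx=4,fy=4))
im=shot('scene')
for x in(-45,45):
    for sx,sy in((-10,-75),(-10,75),(10,75),(10,-75)):
        u=proj("scene",[*(tw(x+sx,sy)/1000),.074]); cv2.circle(im,tuple(u.round().astype(int).tolist()),0,(0,255,255),-1)
cv2.imwrite('pics/s15.png',cv2.resize(im[180:280,230:350,::-1],None,fx=6,fy=6,interpolation=0))
E
```

```text
t 31.1 tcp [497.2 267.4 153.1] yaw -10.5 tilt -1.0 gap 48.2 F [-0.4  0.7 -1.5] q [17. 32. 95.  0. 54. 27.]
units [7.328 0.441 2.641] twist 7.045 alt yaw+180 twist -10.955
```

View pics/s15.png

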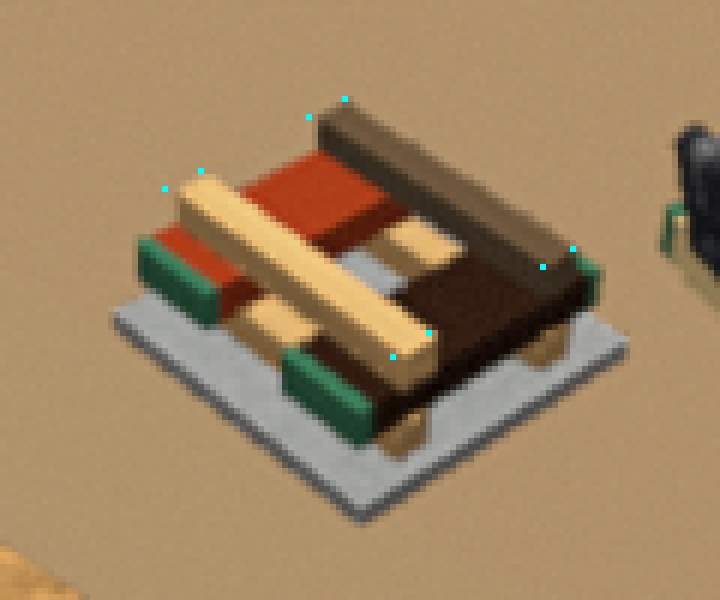

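View pics/t15.png

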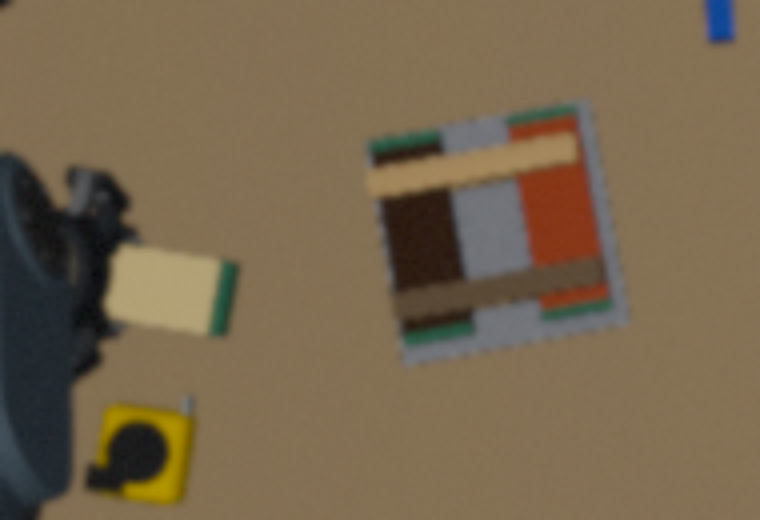

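```bash
python3 - <<'E'
from base import *
im=shot("top","t16");hsv=cv2.cvtColor(im,cv2.COLOR_RGB2HSV);H,S,V=[hsv[...,i].astype(int) for i in range(3)]
pr=lambda x,y:(x,y,hsv[y,x])
print(hsv[130+170//4,70+430//4],hsv[130+290//4,70+500//4],hsv[130+220//4,70+490//4],hsv[130+230//4,70+425//4],hsv[130+240//4,70+300//4])
f=lambda k:cv2.morphologyEx((k>0).astype(np.uint8),cv2.MORPH_CLOSE,np.ones((3,3)))
p=box((V>155)&(S>85),(155,155,225,185)); print(p.sum()); rel(rect("top",p,.069))
D=box((V<62)|((H>50)&(H<95)&(S>70)),(155,155,198,222));
# corners of blanks: base board & green
for nm,b in(("greens L",(155,150,185,220)),("greens R",(188,148,230,220))):
    g=box((H>50)&(H<95)&(S>70),b).astype(np.uint8)
    n,l,st,c=cv2.connectedComponentsWithStats(g)
    P=[ray("top",c[i],.05)[:2]*1000 for i in range(1,n) if st[i,4]>8]
    for q in P: print(nm,((q-C)@X).round(1),((q-C)@Y).round(1))
# oak ends: brown low V
o=box((V<125)&(V>60)&(S>60)&(H>8)&(H<25),(163,188,225,212)); print(o.sum()); rel(rect("top",o,.069))
cv2.imwrite("pics/m.png",cv2.resize((np.dstack([o,p,g*1.])*255)[130:260,70:260].astype(np.uint8),None,fx=4,fy=4,interpolation=0))
E
```

```text
[ 18 112 162] [16 98 91] [111  15 122] [ 11 155  46] [ 17  91 132]
266.0
rel box 45.0 2.7 mom 44.7 0.8 ang 90.0 LS (145.6, 15.5)
greens L 72.6 49.5
greens L -67.6 53.3
greens R 74.3 -51.0
greens R -70.0 -51.3
438.0
rel box -44.3 0.7 mom -45.0 0.9 ang 88.1 LS (154.5, 27.0)
```

View pics/m.png

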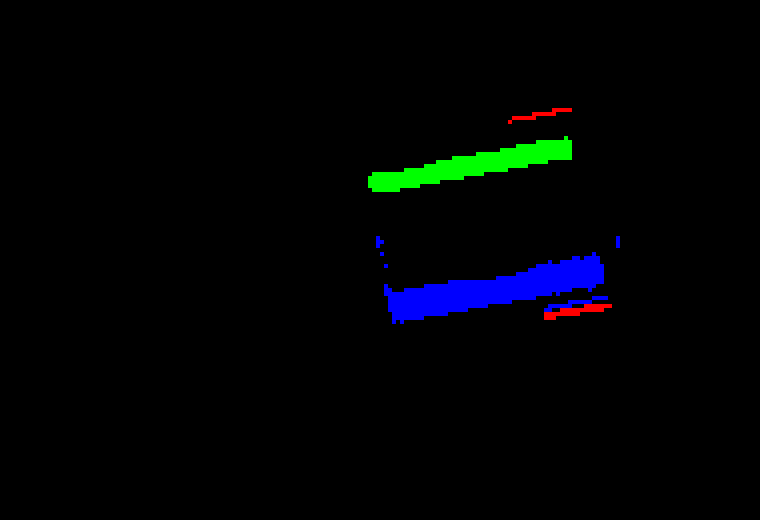

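Request:
{"name": "apply_moves", "arguments": {
  "motion": [
    [45, 7.35, 0.3, 2.6, 7.05],
    [45, 7.35, 0.3, 2.6, 7.05],
    [45, 7.35, 0.3, 2.6, 7.05],
    [45, 7.35, 0.3, 2.6, 7.05],
    [45, 7.35, 0.3, 2.6, 7.05],
    [45, 7.35, 0.3, 2.6, 7.05],
    [45, 7.35, 0.3, 2.6, 7.05],
    [45, 7.35, 0.3, 2.6, 7.05],
    [45, 7.35, 0.3, 2.6, 7.05],
    [45, 7.35, 0.3, 2.6, 7.05],
    [45, 7.35, 0.3, 2.6, 7.05]
  ]
}}

```text
t: 32.62
tcp_pos: [0.5354, 0.037, 0.1461]
tool_rot: [-0.056, 0.705, -0.705, 0.056]
force: [-0.2, 1.0, -1.4]
finger_gap: 0.569
```

```bash
python3 goto.py 535.2 36.8 92 -80.9
```

```text
t 32.62 tcp [535.4  37.  146.1] yaw -80.9 tilt -1.0 gap 48.6 F [-0.2  1.  -1.4] q [-8. 30. 99. -0. 50. 73.]
units [0.007 1.803 0.004] twist -0.001 alt yaw+180 twist 17.999
```

Request:
{"name": "apply_moves", "arguments": {
  "motion": [
    [45, 0, 1.0, 0, 0],
    [45, 0, 1.8, 0, 0],
    [45, 0, 1.8, 0, 0],
    [45, 0, 1.8, 0, 0],
    [45, 0, 1.8, 0, 0]
  ]
}}

```text
t: 33.25
tcp_pos: [0.5363, 0.0368, 0.0932]
tool_rot: [0.055, -0.705, 0.705, -0.057]
force: [-0.2, -0.0, -1.2]
finger_gap: 0.566
```

```bash
python3 goto.py 535.2 36.8 79 -80.9; python3 -c "
from meas import *
im=shot('scene');cv2.imwrite('pics/s17.png',cv2.resize(im[130:290,200:400,::-1],None,fx=3.5,fy=3.5))"
```

```text
t 33.25 tcp [536.3  36.8  93.2] yaw -80.9 tilt -1.0 gap 48.3 F [-0.2 -0.  -1.2] q [ -8.  35. 101.   0.  43.  73.]
units [ 0.038  0.474 -0.006] twist -0.004 alt yaw+180 twist 17.996
```

View pics/s17.png

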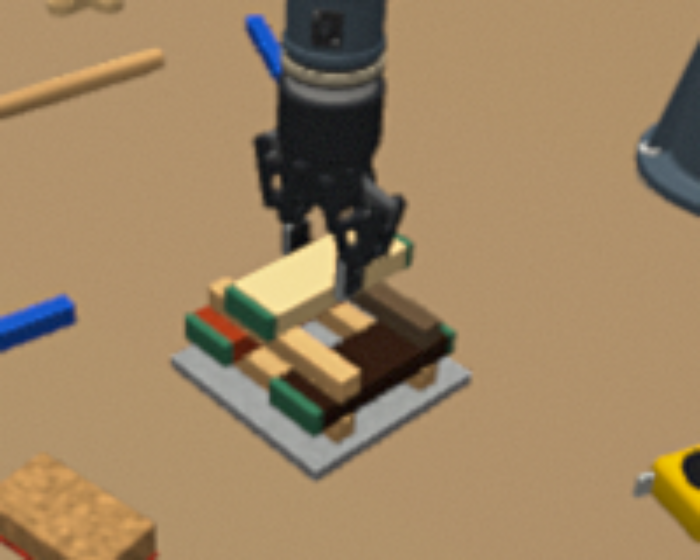

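Request:
{"name": "apply_moves", "arguments": {
  "motion": [
    [45, 0.03, 0.2, 0, 0],
    [45, 0.03, 0.4, 0, 0],
    [45, 0.03, 0.48, 0, 0],
    [45, 0.03, 0.48, 0, 0],
    [62, 0.03, 0.48, 0, 0],
    [62, 0.03, 0.48, 0, 0],
    [62, 0.03, 0.48, 0, 0],
    [62, 0.03, -1, 0, 0],
    [62, 0.03, -3, 0, 0],
    [62, 0.03, -4, 0, 0],
    [62, 0.03, -4, 0, 0]
  ]
}}

```text
t: 34.67
tcp_pos: [0.5363, 0.0366, 0.2147]
tool_rot: [0.054, -0.704, 0.705, -0.058]
force: [-0.7, 0.6, -0.6]
finger_gap: 0.73
```

```bash
python3 goto.py 400 -330 300 -80.9; python3 -c "
from meas import *
im=shot('scene');cv2.imwrite('pics/s18.png',cv2.resize(im[130:290,200:400,::-1],None,fx=3.5,fy=3.5))"
```

```text
t 34.67 tcp [536.3  36.6 214.7] yaw -80.9 tilt -1.0 gap 62.3 F [-0.7  0.6 -0.6] q [-8. 25. 96.  0. 59. 73.]
units [ 6.392 -2.863 11.356] twist -0.004 alt yaw+180 twist 17.996
```

View pics/s18.png

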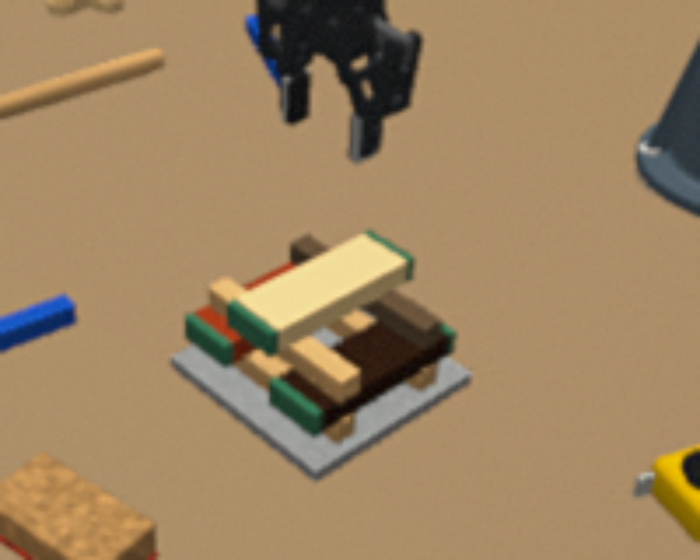

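Maple is placed and released. I'll move the arm aside for a top-view check.

Request:
{"name": "apply_moves", "arguments": {
  "motion": [
    [62, 3, -2.8, 8, 0],
    [62, 6.4, -2.8, 11.4, 0],
    [62, 6.4, -2.8, 11.4, 0],
    [62, 6.4, -2.8, 11.4, 0],
    [62, 6.4, -2.8, 11.4, 0],
    [62, 6.4, -2.8, 11.4, 0],
    [62, 6.4, -2.8, 11.4, 0],
    [62, 6.4, -2.8, 11.4, 0],
    [62, 6.4, -2.8, 11.4, 0],
    [62, 6.4, -2.8, 11.4, 0]
  ]
}}

```text
t: 35.98
tcp_pos: [0.3988, -0.3296, 0.2952]
tool_rot: [-0.057, 0.706, -0.704, 0.056]
force: [0.0, 0.1, -0.0]
finger_gap: 0.723
```

```bash
python3 - <<'E'
from base import *
im=shot("top","t20");hsv=cv2.cvtColor(im,cv2.COLOR_RGB2HSV);H,S,V=[hsv[...,i].astype(int) for i in range(3)]
b=(178,148,215,225)
m=box((V>160)&(S>40)&(S<100),b); print(m.sum()); rel(rect("top",cv2.morphologyEx(m.astype(np.uint8),cv2.MORPH_OPEN,np.ones((3,3))),.09))
for nm,b in(("L",(155,150,180,225)),("M",(181,145,212,225)),("R",(205,145,230,225))):
    g=box((H>50)&(H<95)&(S>70),b).astype(np.uint8)
    n,l,st,c=cv2.connectedComponentsWithStats(g)
    for i in range(1,n):
        if st[i,4]>8:
            q=ray("top",c[i],.096 if nm=="M" else .05)[:2]*1000; print(nm,((q-C)@X).round(1),((q-C)@Y).round(1),st[i,4])
d=dmap(im)
for nme,bb,z in[("tape",(85,225,125,262),.017),("sand",(145,85,200,124),.017)]: print(nme,rect("top",box(d>12,bb),z))
cv2.imwrite('pics/t20z.png',cv2.resize(im[130:260,70:260,::-1],None,fx=4,fy=4))
im=shot('scene')
P=[]
for sx,sy in((-75,-25),(-75,25),(75,25),(75,-25)): P.append([*(tw(sx,sy)/1000),.096])
for x in(-45,45):
    for sx,sy in((-10,-75),(-10,75),(10,75),(10,-75)): P.append([*(tw(x+sx,sy)/1000),.074])
for p in P: cv2.circle(im,tuple(proj("scene",p).round().astype(int).tolist()),0,(0,255,255),-1)
cv2.imwrite('pics/s20.png',cv2.resize(im[180:280,230:350,::-1],None,fx=6,fy=6,interpolation=0))
E
```

```text
820.0
rel box 1.5 0.4 mom 1.6 -0.5 ang -0.3 LS (131.4, 51.6)
L 72.7 53.6 33
L -67.6 60.7 25
M 67.8 -54.4 17
M -71.4 -41.2 11
M -70.9 9.0 42
R 74.4 -62.3 9
R -69.9 -50.7 29
tape {'c': (383.8, 300.4), 'mom': array([378. , 298.5]), 'LS': (81.9, 79.7), 'ang': np.float32(170.5), 'mang': np.float64(120.8)}
sand {'c': (781.4, 94.3), 'mom': array([771.5,  95. ]), 'LS': (115.3, 68.9), 'ang': np.float32(109.5), 'mang': np.float64(102.5)}
```

View pics/t20z.png

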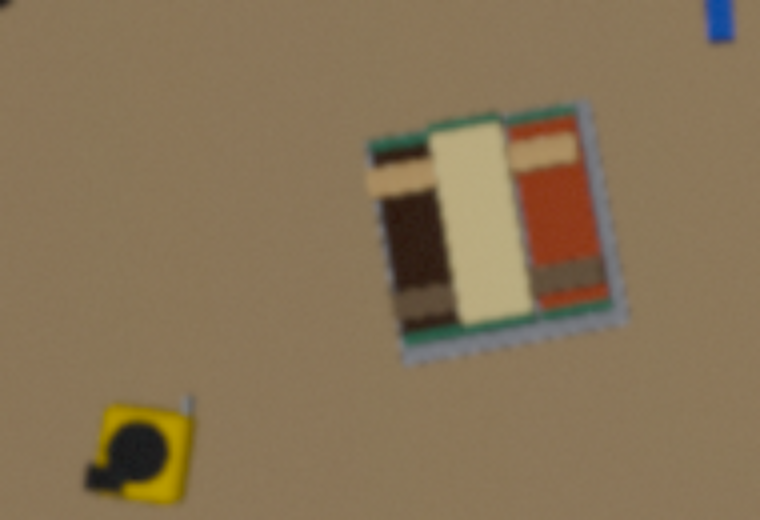

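View pics/s20.png

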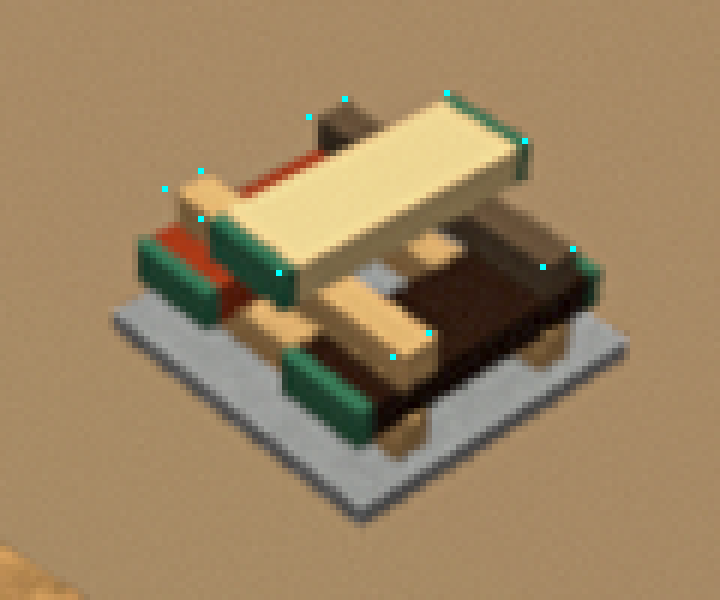

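```bash
python3 -c "
from station import manip
print(manip.sense()['qd'].round(3)); print(manip.sign_off())"
```

```text
[-0.002 -0.002 -0.007 -0.003  0.    -0.001]
the job is handed in; nothing more can be done
None
```

The stack is built and the job is handed in at about 36 s, well inside the 112 s limit. Walnut is on the left and cherry on the right. The pine sticker lies over the far bearer, the oak sticker over the near one, and maple is on top.

All positions below are in the base frame:

| Part | Last check |
|---|---|
| Walnut | About (+3, +49.5) mm, square to the base; measured before the stickers went on |
| Cherry | Within about 2–3 mm of its place, from its end caps and a corner overlay in the scene view |
| Pine sticker | x +45 mm, 1–3 mm towards the walnut side, square |
| Oak sticker | x −45 mm, about 1 mm towards the walnut side, within 2 degrees |
| Maple | About (+1.5, 0) mm, within 0.3 degrees |

- **Arm:** it was clear of the stack and almost still at hand-in.
- **Bystanders:** the tape measure read unchanged to under 1 mm. The sanding block's colour mask read about 4–12 mm different, but I put that down to its cork texture, because the arm never went near it. I did not measure the hammer; no move went close to it.
- **Disagreements:** the green end caps of the walnut and cherry gave muddled readings in the last top view because they run into the maple's end caps there. In the scene view both stickers looked 2–3 mm off my marks, which is within tolerance.

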